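# Make up two cake-decorating kits

## Robot

A 7-joint arm with a two-finger parallel gripper is mounted at the origin on the work surface. World frame = base frame: x ahead of the robot, y to its left, z up, the work surface at z = 0. Lengths are in m, angles in rad, forces in N, time in s.
With the tool pointing down it reaches from about 0.425 to 0.925 m from the base axis. Payload 6.8 kg.
Tool frame: the origin (TCP) lies on the centre line of the jaws, within the pads' length; the fingertips stand 17 mm ahead of it and the grasp point (between the pads) lies 2 mm behind it (nose_length is the distance from the TCP to the fingertips, in m); z points along the fingers, y is the line along which they close (so a half turn about z gives the same grasp; the last joint's range is limited). The gripper opens to 88 mm and grips with 3 to 60 N. Pads are 20 mm wide; open, the fingers measure 115 mm over their backs; the gripper's body (75 mm by 178 mm) begins 61 mm behind the grasp point.
Start: joints at [1.072, 0.477, 0.022, 1.555, -0.011, 1.109, -0.083], TCP at [0.257, -0.624, 0.213] pointing down, gripper open.
Joint ranges: [-2.96, 2.96], [-0.34, 2.1], [-1.41, 1.46], [0.24, 2.44], [-1.37, 4.51], [0.17, 1.92], [-2.96, 2.96]. Speed limits (rad/s): [2.39, 2.39, 3.14, 3.14, 3.14, 3.14, 3.14].

## Interface

Orientations are given as a rotation vector (axis times angle).
In Python, from cell import * gives the robot as it stands. The module is installed in compiled form; this text tells all that it offers.
- The arm moves only by the tool step_arm, never from a script. Its argument "commands" is a list of rows, each a list of 7 numbers: the turn, a rotation vector about the tool's x, y, z in rad, then the shift along the tool's x, y, z in m, then the opening, from 0 (shut) to 1 (fully open). A call has 1 to 12 rows; each row shifts and turns the commanded pose from where the row before left it, along the tool's axes as they then stand; what a row does not reach is not made up. A row lasts 1/12 s, in which the tool goes at most 41.7 mm and 7.16 degrees, less where a joint would pass 70% of its speed; a pose out of reach is approached as far as the arm can. A call with a gripper value outside its range is refused whole. The fingers move at their own pace and stop on an object; the grip force is fixed at half the most. Time passes only in rows, so rows that do not move let the fingers close. It gives the time, the measured TCP pose, the force, the opening and the grip force at its end, in the units of the state.
- read_state(): the state, without advancing time (a new reading comes with each control period).
- camera(name): name is "scene" or "top" or "wrist"; returns the picture (480x640x3 uint8, red, green, blue); there is no depth.
- camera_info(name): a dict with "vfov" (degrees; the focal length in pixels is half the picture's height over the tangent of half this angle, whatever the lens; pixels are square), "cx", "cy" (the principal point, pixels), "rvec" (rotation vector, rad) and "tvec" (3), from world to camera coordinates, as OpenCV has them. Camera axes: x right, y down, z forward; pixel columns grow to the right and rows downward; lengths in m; the calibration is good to about 2 mm. A picture is of the moment at which its call begins: read the wrist's pose just before it. camera_info takes no time and is no camera call; for the wrist camera it gives the pose at the moment of the call.
- sign_off(): hands the job in; it is judged then, once.
Trained networks look in the newest picture that a camera, given by its name, has taken for a name from the list of things; names that differ only in an ending like _2 or _b are one class to them, and where a whole thing is asked for, a point or a joint stands for the part that bears it (a point fixed in the world has none). Each returns a list of dicts, best first, with "score" (0 to 1); they miss things now and then, are a little off and sometimes report something else, mostly with a low value. They report only what shows in the picture. A call takes as long as a camera call. They do not tell look-alikes from the thing itself.
- outline_of(camera, query): "pixels" (480x640 bool, what is visible of it) and "box" ([left, top, right, bottom] in pixels, round what is visible of it).
- tip_of(camera, query): "position" ([column, row] in pixels: a listed point, or the origin of a listed thing).
The state is a dict: "time_s": time; "joint_positions": joint angles; "joint_vel": joint speeds; "joint_efforts": joint torques, N m; "tool_pos": TCP position; "orientation": TCP orientation; "ft_force": force on the tool from outside, world axes, zero at the start; "torque": the same for the moment, N m; "width": finger opening in m; "grasp_force": force on a finger pad.
Only numpy, scipy, OpenCV 4.12 (cv2) and the standard library are available. Lean on these libraries where they do the work, as an engineer would, in place of code of your own. Each camera call takes 0.05 s, during which the arm holds its last target. There are 200 camera calls.

## Task

Make up two decorating kits from the stock on the bench: in the three-compartment tray put the colour bottle in the middle compartment and the large piping nozzle and the round cutter in the two end ones, either way round; in the two-compartment tray put the small nozzle and the square cutter, one in each compartment. Everything must stand upright on the tray floor as it stands now; set things down, do not drop them, and leave the sprinkle jar, the ramekin and the triangular cutter where they are.

Things in the scene. Friction and masses are not known exactly. Their poses are not given: they have to be found in the camera images.
- tray3: Bare aluminium kit tray with three equal open compartments in a row, 226 x 110 mm, 22 mm high; long side along its x. Outer walls and the two dividers are 4 mm thick and 22 mm high; floor 4 mm thick. Each compartment is 70 mm (x) by 102 mm (y) inside; their centres lie at x = -74, 0 and +74 mm, y = 0. Origin: centre of the underside, z up. It is fixed to the bench; the two trays stand left and right of the stock, either way round.
- tray2: Bare aluminium kit tray with two equal open compartments side by side, 152 x 110 mm, 22 mm high; longer side along its x. Outer walls and the divider are 4 mm thick and 22 mm high; floor 4 mm thick. Each compartment is 70 mm (x) by 102 mm (y) inside; their centres lie at x = -37 and +37 mm, y = 0. Origin: centre of the underside, z up. It is fixed to the bench.
- bottle: Small squeeze bottle of food colour, closed and rigid: white cylinder 36 mm in diameter, straight up to 48 mm, with a black pointed cap; 82 mm high in all. Origin: centre of its underside, z up. Loose, stands on the bench.
- nozzle_large: Large white plastic piping nozzle, point up: straight skirt 40 mm in diameter and 30 mm high, then a cone to a 14 mm tip at 68 mm with a dark opening. Origin: centre of its underside, z up. Loose, stands on the bench.
- nozzle_small: Small white plastic piping nozzle, point up: straight skirt 26 mm in diameter and 26 mm high, then a cone to an 8 mm tip at 46 mm with a dark opening. Origin: centre of its underside, z up. Loose, stands on the bench.
- cutter_round: Round white plastic pastry cutter, a ring open at both ends, 50 mm outside diameter, 36 mm high, wall 2.5 mm, axis upright. Origin: centre of its underside, z up. Loose, stands on the bench.
- cutter_square: Square white plastic pastry cutter, a frame open at both ends, 46 x 46 mm outside, 36 mm high, wall 2.5 mm; sides square to its x and y. Origin: centre of its underside, z up. Loose, stands on the bench.
- cutter_triangle: Three-sided white plastic pastry cutter, open at both ends, sides about 52 mm, 36 mm high; not wanted for these kits. Origin: centre of its underside, z up. Loose, stands on the bench.
- jar: Amber glass sprinkle jar with a white screw cap, 53 mm in diameter, 74 mm high; not wanted for these kits. Origin: centre of its underside, z up. Loose, stands on the bench.
- ramekin: White ceramic bowl (ramekin), 70 mm across the rim, 36 mm high; not wanted for these kits. Origin: centre of its underside, z up. Loose, stands on the bench.
There are look-alikes about, which are no part of the job. What is shaped like the cutter_round but brown is not meant.

How it is judged:
At the end, for the whole second after the job is handed in: Each thing is in its named compartment (nozzle and cutter of a tray either way round): centre within 34 mm of the compartment centre along the tray's x and 50 mm along its y, underside less than 8 mm above the bench, upright within 0.12 rad, released and still (x of bottle in the frame of tray3 between -0.034 and 0.034 m and y of bottle in the frame of tray3 between -0.05 and 0.05 m and (((x of nozzle_large in the frame of tray3 between -0.108 and -0.04 m and y of nozzle_large in the frame of tray3 between -0.05 and 0.05 m) and (x of cutter_round in the frame of tray3 between 0.04 and 0.108 m and y of cutter_round in the frame of tray3 between -0.05 and 0.05 m)) or ((x of nozzle_large in the frame of tray3 between 0.04 and 0.108 m and y of nozzle_large in the frame of tray3 between -0.05 and 0.05 m) and (x of cutter_round in the frame of tray3 between -0.108 and -0.04 m and y of cutter_round in the frame of tray3 between -0.05 and 0.05 m))) and (((x of nozzle_small in the frame of tray2 between -0.071 and -0.003 m and y of nozzle_small in the frame of tray2 between -0.05 and 0.05 m) and (x of cutter_square in the frame of tray2 between 0.003 and 0.071 m and y of cutter_square in the frame of tray2 between -0.05 and 0.05 m)) or ((x of nozzle_small in the frame of tray2 between 0.003 and 0.071 m and y of nozzle_small in the frame of tray2 between -0.05 and 0.05 m) and (x of cutter_square in the frame of tray2 between -0.071 and -0.003 m and y of cutter_square in the frame of tray2 between -0.05 and 0.05 m))) and height (world z) of bottle between 0 and 0.008 m and angle between each of bottle, nozzle_large, cutter_round, nozzle_small, cutter_square's own z axis and vertical below 0.12 rad and linear speed of each of bottle, nozzle_large, cutter_round, nozzle_small, cutter_square below 0.02 m/s and contact force between each of bottle, nozzle_large, cutter_round, nozzle_small, cutter_square and the fingers below 0.05 N and height (world z) of nozzle_large between 0 and 0.008 m and height (world z) of cutter_round between 0 and 0.008 m and height (world z) of nozzle_small between 0 and 0.008 m and height (world z) of cutter_square between 0 and 0.008 m); the robot touches nothing.
It fails at once if the sprinkle jar is moved by more than 20 mm (distance of jar from where it was at the start of the episode above 0.02 m).
It fails at once if the ramekin is moved by more than 20 mm (distance of ramekin from where it was at the start of the episode above 0.02 m).
It fails at once if the triangular cutter is moved by more than 20 mm (distance of cutter_triangle from where it was at the start of the episode above 0.02 m).
It fails at once if a kit thing is dropped (falls more than about 20 mm) ((linear speed of bottle above 0.6 m/s and contact force between bottle and the fingers below 0.05 N) or (linear speed of nozzle_large above 0.6 m/s and contact force between nozzle_large and the fingers below 0.05 N) or (linear speed of cutter_round above 0.6 m/s and contact force between cutter_round and the fingers below 0.05 N) or (linear speed of nozzle_small above 0.6 m/s and contact force between nozzle_small and the fingers below 0.05 N) or (linear speed of cutter_square above 0.6 m/s and contact force between cutter_square and the fingers below 0.05 N)).
It also fails if it takes over 120 s, if anything falls off the work surface, if the arm or the gripper's body presses on something with over 40 N, if the wrist force passes 120 N, or if a joint passes its speed limit or range.

## Working session

There is one attempt and no reset: what is moved stays moved. The work goes in short steps, Python scripts to look and compute and a tool call to move; the robot and the scene stay as the last step left them, time stands still between calls to the robot, and variables do not carry over. Pictures are saved under pics/ and viewed, at most 14 in all, crops included, and the job is handed in when it is done.

Besides the shell and the picture viewer there is one more tool, called after ">>>" as name(argument=value, ...) on one line, values as JSON. step_arm: Moves the arm, as the interface text tells. Its arguments: {"type":"object","properties":{"commands":{"type":"array","items":{"type":"array","items":{"type":"number"}}}},"required":["commands"]}

```bash
mkdir -p pics
cat > h.py <<'E'
from cell import *
import numpy as np, cv2
from scipy.spatial.transform import Rotation as R
def K(n):
    i=camera_info(n); f=240/np.tan(np.radians(i["vfov"])/2)
    return np.array([[f,0,i["cx"]],[0,f,i["cy"]],[0,0,1]]),cv2.Rodrigues(np.array(i["rvec"],float))[0],np.array(i["tvec"],float).reshape(3)
def ray(n,p,z):
    k,r,t=K(n); d=r.T@np.linalg.inv(k)@np.array([p[0],p[1],1.]); c=-r.T@t
    return c+d*(z-c[2])/d[2]
def proj(n,P):
    k,r,t=K(n); q=k@(r@np.array(P,float)+t); return q[:2]/q[2]
def snap(n,f):
    im=camera(n); cv2.imwrite("pics/"+f,im[:,:,::-1]); return im
E
python3 - <<'E'
from h import *
for n in("top","scene"):
    snap(n,n+"0.png"); k,r,t=K(n); print(n,-r.T@t,k[0,0])
s=read_state(); print(s["time_s"],s["tool_pos"],s["orientation"],s["width"])
print(R.from_rotvec(s["orientation"]).as_matrix().round(2))
for q in "tray3 tray2 bottle nozzle_large nozzle_small cutter_round cutter_square cutter_triangle jar ramekin".split():
    print(q,[(round(d["score"],2),np.round(d["position"]),ray("top",d["position"],0)[:2].round(3)) for d in tip_of("top",q)])
E
```

```text
top [ 0.43695456 -0.00597119  1.24883213] 613.713317926086
scene [ 1.08041543 -0.05012941  0.87986971] 608.9696122392227
0.1 [ 0.25692158 -0.62360867  0.21231003] [-3.08028840e+00 -6.09696859e-01  6.40062924e-04] 0.08767351239613845
[[ 0.92  0.38 -0.  ]
 [ 0.38 -0.92  0.  ]
 [-0.   -0.   -1.  ]]
tray3 [(0.9, array([157., 244.]), array([0.509, 0.316])), (0.63, array([471., 235.]), array([ 0.516, -0.325]))]
tray2 [(0.9, array([157., 244.]), array([0.509, 0.316])), (0.63, array([471., 235.]), array([ 0.516, -0.325]))]
bottle [(0.64, array([360., 219.]), array([ 0.552, -0.1  ]))]
nozzle_large [(0.89, array([368., 165.]), array([ 0.664, -0.119]))]
nozzle_small [(0.71, array([368., 266.]), array([ 0.456, -0.113]))]
cutter_round [(0.64, array([311., 172.]), array([ 0.65 , -0.001])), (0.53, array([348., 318.]), array([ 0.352, -0.071])), (0.48, array([406., 221.]), array([ 0.546, -0.192])), (0.45, array([313., 216.]), array([ 0.561, -0.003]))]
cutter_square [(0.6, array([357., 219.]), array([ 0.551, -0.092])), (0.37, array([262., 174.]), array([0.649, 0.099]))]
cutter_triangle [(0.75, array([263., 172.]), array([0.652, 0.097]))]
jar [(0.93, array([307., 274.]), array([0.442, 0.012]))]
ramekin [(0.9, array([258., 225.]), array([0.544, 0.11 ]))]
```

View pics/top0.png

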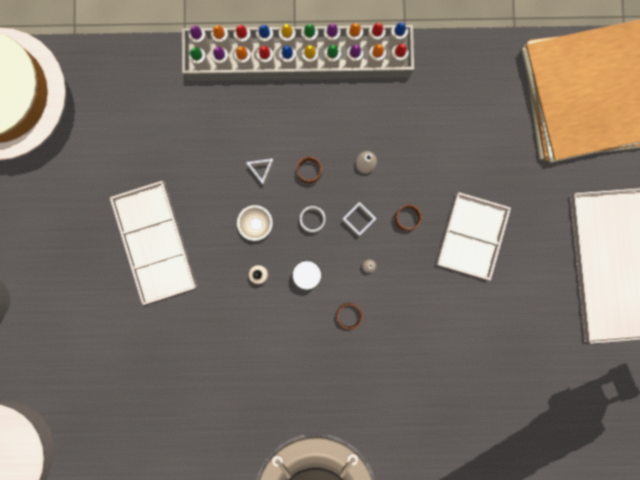

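View pics/scene0.png

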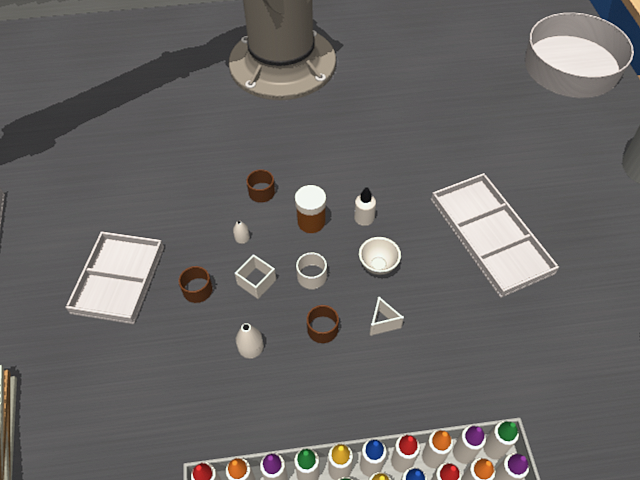

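Top view: tray3 is at px (157,244), tray2 at (474,236) and the bottle at (258,274). The white round cutter is at (313,218), the square one at (359,219) and the large nozzle at (366,162). The small nozzle is at (369,266), the jar at (307,274), the ramekin at (255,223) and the triangle at (261,170). The brown rings at (309,169), (408,217) and (348,316) are look-alikes. Next I fit poses from the outlines in both cameras.

```bash
cat > fit.py <<'E'
from h import *
from scipy.optimize import minimize
a=np.linspace(0,2*np.pi,40,endpoint=False)
def rev(*rz): return np.array([[r*np.cos(t),r*np.sin(t),z] for r,z in rz for t in a])
def box(x,y,z): return np.array([[i*x/2,j*y/2,k] for i in(-1,1) for j in(-1,1) for k in(0,z)])
M=dict(tray3=box(.226,.11,.022),tray2=box(.152,.11,.022),bottle=rev((.018,0),(.018,.048),(.002,.082)),
 nozzle_large=rev((.02,0),(.02,.03),(.007,.068)),nozzle_small=rev((.013,0),(.013,.026),(.004,.046)),
 cutter_round=rev((.025,0),(.025,.036)),cutter_square=box(.046,.046,.036))
def hull(p):
    m=np.zeros((480,640),np.uint8); cv2.fillConvexPoly(m,cv2.convexHull(np.round(np.array(p)*16).astype(np.int32)),1,shift=4); return m
def fit(q,x0,cams):
    T=[]
    for n in cams:
        g=proj(n,[x0[0],x0[1],.015]); best=None
        for d in outline_of(n,q):
            ys,xs=np.nonzero(d["pixels"])
            if len(xs)<20: continue
            e=np.hypot(xs.mean()-g[0],ys.mean()-g[1])
            if e<28 and (best is None or e<best[0]): best=(e,np.c_[xs,ys])
        if best is None: print(q,n,"not found"); continue
        m=np.zeros((480,640),np.uint8); cv2.fillConvexPoly(m,cv2.convexHull(best[1].astype(np.int32)),1)
        k,r,t=K(n); T.append((n,m,k,r,t))
    def cost(x,TT):
        P=M[q]@R.from_euler("z",x[2]).as_matrix().T+[x[0],x[1],0]; c=0
        for n,m,k,r,t in TT:
            p=(P@r.T+t)@k.T; h=hull(p[:,:2]/p[:,2:]); c+=1-(h&m).sum()/(h|m).sum()
        return c/len(TT)
    out=[]
    for TT in [T]+([[t] for t in T] if len(T)>1 else []):
        b=min((minimize(cost,[*x0[:2],y],args=(TT,),method="Nelder-Mead",options=dict(initial_simplex=np.array([[x0[0],x0[1],y]]*4)+np.vstack([np.zeros(3),np.diag([.015,.015,.3])]),xatol=1e-4,fatol=1e-4)) for y in ([x0[2]] if len(x0)>2 else [0])),key=lambda r:r.fun)
        out.append((b.x.round(4),round(b.fun,3)))
    print(q,*out,flush=True)
    return out[0][0]
E
python3 - <<'E'
from fit import *
camera("top");camera("scene")
G=dict(tray3=(.509,.316,1.85),tray2=(.516,-.325,1.3),bottle=(.44,.11),nozzle_large=(.655,-.11),nozzle_small=(.456,-.11),cutter_round=(.558,-.001),cutter_square=(.552,-.093,.78))
for q,g in G.items(): fit(q,g,("top","scene"))
E
```

```text
tray3 (array([0.5094, 0.3177, 3.4405]), np.float64(0.021)) (array([0.5115, 0.3185, 3.4383]), np.float64(0.016)) (array([0.5083, 0.317 , 3.4395]), np.float64(0.018))
tray2 (array([ 0.5126, -0.3275,  2.8528]), np.float64(0.041)) (array([ 0.5127, -0.3258,  2.8372]), np.float64(0.018)) (array([ 0.5111, -0.328 ,  1.756 ]), np.float64(0.314))
bottle (array([0.443 , 0.1044, 0.1732]), np.float64(0.126)) (array([0.4445, 0.1051, 0.2263]), np.float64(0.103)) (array([0.4379, 0.1049, 0.2473]), np.float64(0.052))
nozzle_large (array([ 0.6654, -0.1143,  0.1983]), np.float64(0.174)) (array([ 0.6691, -0.1146,  0.3507]), np.float64(0.184)) (array([ 0.6624, -0.1145, -0.0135]), np.float64(0.116))
nozzle_small (array([ 0.4557, -0.115 ,  0.2574]), np.float64(0.167)) (array([ 0.4578, -0.1148,  0.0538]), np.float64(0.173)) (array([ 0.4531, -0.1163,  0.104 ]), np.float64(0.124))
cutter_round scene not found
cutter_round (array([ 0.5536, -0.0028,  0.14  ]), np.float64(0.512))
cutter_square (array([ 0.5489, -0.0956,  0.7483]), np.float64(0.057)) (array([ 0.5497, -0.0945,  0.7631]), np.float64(0.049)) (array([ 0.5474, -0.0968,  0.7856]), np.float64(0.05))
```

```bash
cat > go.py <<'E'
from h import *
import sys
def go(x,y,z,yaw):
    s=read_state(); m=R.from_rotvec(s["orientation"]).as_matrix(); p=np.array(s["tool_pos"])
    Y=np.arctan2(m[1,0],m[0,0]); d=(yaw-Y+np.pi/2)%np.pi-np.pi/2; yw=Y+d
    mm=np.array([[np.cos(yw),np.sin(yw),0],[np.sin(yw),-np.cos(yw),0],[0,0,-1]])
    sh=mm.T@(np.array([x,y,z])-p); err=(R.from_matrix(m).inv()*R.from_matrix(np.array([[np.cos(Y),np.sin(Y),0],[np.sin(Y),-np.cos(Y),0],[0,0,-1]]))).as_rotvec()
    print("t",round(s["time_s"],2),"p",p.round(4),"yaw",round(Y,3),"tiltfix",err.round(3),"w",round(s["width"],4),"q7",round(s["joint_positions"][6],2))
    n=int(np.ceil(abs(d)/.12)); k=int(np.ceil(np.linalg.norm(sh)/.04))
    print(f" turn z {-d:.3f} = {n} x {-d/max(n,1):.4f};  shift {sh.round(4)} = {k} x {(sh/max(k,1)).round(4)}")
if __name__=="__main__": go(*map(float,sys.argv[1:5]))
E
python3 - <<'E'
from go import *
go(.455,-.115,.2,-.295)
k,r,t=K("wrist"); s=read_state(); m=R.from_rotvec(s["orientation"]).as_matrix()
print("cam in tool",(m.T@(-r.T@t-np.array(s["tool_pos"]))).round(3),"axis",(m.T@r.T).round(2).tolist())
for c in [(313,218)]: print(ray("top",c,.018))
E
```

```text
t 1.4 p [ 0.2571 -0.6241  0.2132] yaw 0.391 tiltfix [ 0. -0. -0.] w 0.0879 q7 -0.08
 turn z 0.686 = 6 x 0.1143;  shift [ 0.0413 -0.5447  0.0132] = 14 x [ 0.003  -0.0389  0.0009]
cam in tool [ 0.075 -0.001 -0.172] axis [[-0.0, -0.96, -0.28], [1.0, -0.0, 0.0], [-0.0, -0.28, 0.96]]
[ 0.55417796 -0.0031736   0.018     ]
```

>>> step_arm(commands=[[0, 0, 0.1143, 0, 0, 0, 1], [0, 0, 0.1143, 0, 0, 0, 1], [0, 0, 0.1143, 0, 0, 0, 1], [0, 0, 0.1143, 0, 0, 0, 1], [0, 0, 0.1143, 0, 0, 0, 1], [0, 0, 0.1143, 0, 0, 0, 1], [0, 0, 0, 0.003, -0.039, 0, 1], [0, 0, 0, 0.003, -0.039, 0, 1], [0, 0, 0, 0.003, -0.039, 0, 1], [0, 0, 0, 0.003, -0.039, 0, 1], [0, 0, 0, 0.003, -0.039, 0, 1], [0, 0, 0, 0.003, -0.039, 0, 1]])

```text
time_s: 2.4
tool_pos: [0.3428, -0.4037, 0.2133]
orientation: [3.107, -0.462, 0.001]
ft_force: [1.1, -0.7, 0.2]
width: 0.0881
grasp_force: 0.0
```

>>> step_arm(commands=[[0, 0, 0, 0.003, -0.039, 0, 1], [0, 0, 0, 0.003, -0.039, 0, 1], [0, 0, 0, 0.003, -0.039, 0, 1], [0, 0, 0, 0.003, -0.039, 0, 1], [0, 0, 0, 0.003, -0.039, 0, 1], [0, 0, 0, 0.003, -0.039, 0, 1], [0, 0, 0, 0.003, -0.039, 0, 1], [0, 0, 0, 0.002, -0.039, 0, 1], [0, 0, 0, 0, 0, 0, 0.6], [0, 0, 0, 0, 0, 0, 0.6]])

```text
time_s: 3.23
tool_pos: [0.4559, -0.1115, 0.2134]
orientation: [-3.108, 0.454, -0.001]
ft_force: [-0.5, -0.2, 0.6]
width: 0.0776
grasp_force: 0.0
```

Run:
```python
from fit import *
from go import go
snap("wrist","w1.png")
p=fit("nozzle_small",(.456,-.115),("wrist",))
for d in tip_of("wrist","nozzle_small"): print(d["score"],ray("wrist",d["position"],0).round(4))
go(p[0],p[1],.022,-.295)
```

```text
nozzle_small (array([ 0.4532, -0.1183,  0.2081]), np.float64(0.05))
0.64 [ 0.4556 -0.1175  0.    ]
t 3.38 p [ 0.4546 -0.1151  0.2131] yaw -0.297 tiltfix [0.001 0.    0.   ] w 0.0658 q7 -1.78
 turn z -0.002 = 1 x -0.0022;  shift [-0.0004  0.0035  0.1911] = 5 x [-0.0001  0.0007  0.0382]
```

View pics/w1.png

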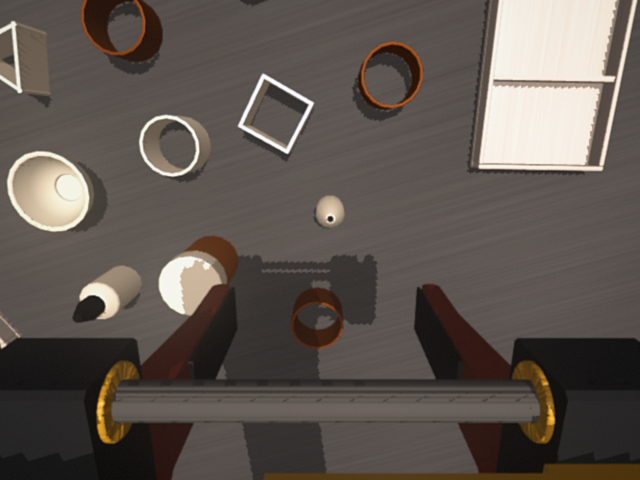

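The wrist view shows the small nozzle at (330,213) with clear space for both fingers. The white round cutter is at (175,146), the square at (277,113) and tray2 at upper right. I go down on the nozzle.

>>> step_arm(commands=[[0, 0, 0, 0, 0.003, 0.04, 0.6], [0, 0, 0, 0, 0, 0.04, 0.6], [0, 0, 0, 0, 0, 0.04, 0.6], [0, 0, 0, 0, 0, 0.04, 0.6], [0, 0, 0, 0, 0, 0.02, 0.6], [0, 0, 0, 0, 0, 0.011, 0.6], [0, 0, 0, 0, 0, 0, 0.6], [0, 0, 0, 0, 0, 0, 0], [0, 0, 0, 0, 0, 0, 0], [0, 0, 0, 0, 0, 0, 0], [0, 0, 0, 0, 0, 0, 0], [0, 0, 0, 0, 0, 0, 0]])

```text
time_s: 4.38
tool_pos: [0.4549, -0.1167, 0.023]
orientation: [3.107, -0.462, 0.003]
ft_force: [-0.8, 0.4, -1.0]
width: 0.0227
grasp_force: 0.1
```

```bash
python3 go.py .454 -.118 .14 -.295
python3 - <<'E'
import numpy as np
for n,(x,y,w,xs) in dict(t3=(.510,.318,.298,(-.074,0,.074)),t2=(.5127,-.3265,-.295,(-.037,.037))).items():
    for a in xs: print(n,a,round(x+a*np.cos(w),4),round(y+a*np.sin(w),4))
E
```

```text
t 4.38 p [ 0.4549 -0.1167  0.023 ] yaw -0.295 tiltfix [-0.    -0.002  0.   ] w 0.0227 q7 -1.84
 turn z -0.000 = 1 x -0.0003;  shift [-0.0005  0.0015 -0.117 ] = 3 x [-0.0002  0.0005 -0.039 ]
t3 -0.074 0.4393 0.2963
t3 0 0.51 0.318
t3 0.074 0.5807 0.3397
t2 -0.037 0.4773 -0.3157
t2 0.037 0.5481 -0.3373
```

>>> step_arm(commands=[[0, 0, 0, 0, 0, 0, 0], [0, 0, 0, 0, 0, 0, 0], [0, 0, 0, 0, 0, 0, 0]])

```text
time_s: 4.63
tool_pos: [0.4548, -0.1166, 0.0226]
orientation: [3.107, -0.462, 0.002]
ft_force: [0.8, -0.1, 5.2]
width: 0.0172
grasp_force: 28.2
```

Run:
```python
from h import *
snap("wrist","w2.png"); s=read_state(); print(s["width"],s["grasp_force"])
```

```text
0.01736843708173463 28.401560576239717
```

View pics/w2.png

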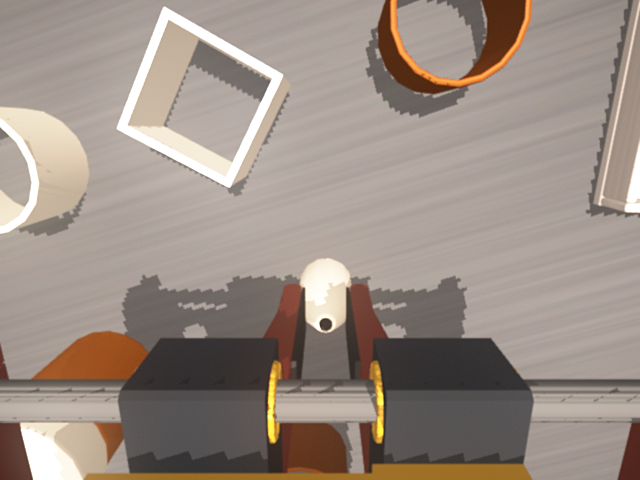

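The picture shows the nozzle at (325,295), seemingly ahead of the pads' centre. I measure how far.

Run:
```python
from fit import *
p=fit("nozzle_small",(.46,-.117),("wrist",))
for z in (0,.0226,.05): print(z,proj("wrist",[.4548,-.1166,z]).round(0))
for z,w in((.046,'tip'),): print(ray("wrist",(326,324),z))
s=read_state(); m=R.from_rotvec(s["orientation"]).as_matrix(); print((m.T@(np.array([p[0],p[1],0])-s["tool_pos"])).round(4))
fit("nozzle_small",(.46,-.117),("top",)); camera("top"); fit("nozzle_small",(.46,-.117),("top",))
```

```text
nozzle_small (array([ 0.4534, -0.1167,  0.1336]), np.float64(0.131))
0 [325. 279.]
0.0226 [325. 297.]
0.05 [325. 325.]
[ 0.45334583 -0.11638402  0.046     ]
[-0.0013  0.0005  0.0226]
nozzle_small (array([ 0.4571, -0.1148,  0.0752]), np.float64(0.183))
nozzle_small top not foundTraceback (most recent call last):
  File "<stdin>", line 6, in <module>
  File "fit.py", line 30, in fit
    b=min((minimize(cost,[*x0[:2],y],args=(TT,),method="Nelder-Mead",options=dict(initial_simplex=np.array([[x0[0],x0[1],y]]*4)+np.vstack([np.zeros(3),np.diag([.015,.015,.3])]),xatol=1e-4,fatol=1e-4)) for y in ([x0[2]] if len(x0)>2 else [0])),key=lambda r:r.fun)
  File "fit.py", line 30, in <genexpr>
    b=min((minimize(cost,[*x0[:2],y],args=(TT,),method="Nelder-Mead",options=dict(initial_simplex=np.array([[x0[0],x0[1],y]]*4)+np.vstack([np.zeros(3),np.diag([.015,.015,.3])]),xatol=1e-4,fatol=1e-4)) for y in ([x0[2]] if len(x0)>2 else [0])),key=lambda r:r.fun)
           ~~~~~~~~^^^^^^^^^^^^^^^^^^^^^^^^^^^^^^^^^^^^^^^^^^^^^^^^^^^^^^^^^^^^^^^^^^^^^^^^^^^^^^^^^^^^^^^^^^^^^^^^^^^^^^^^^^^^^^^^^^^^^^^^^^^^^^^^^^^^^^^^^^^^^^^^^^^^^^^^^^^^^^^^^^^^^^^^^^^^^^^^^^^^^
    res = _minimize_neldermead(fun, x0, args, callback, bounds=bounds,
                               **options)
    fsim[k] = func(sim[k])
              ~~~~^^^^^^^^
    fx = function(np.copy(x), *(wrapper_args + args))
  File "fit.py", line 27, in cost
    return c/len(TT)
           ~^~~~~~~~
ZeroDivisionError: division by zero
```

Run:
```python
from fit import *
im=cv2.imread("pics/w2.png")
P=np.array([.4540,-.1168,0])
for r,z,c in((.013,0,(255,0,0)),(.013,.026,(0,255,0)),(.004,.046,(0,0,255))):
    pts=np.array([proj("wrist",P+[r*np.cos(t),r*np.sin(t),z]) for t in a]); cv2.polylines(im,[np.round(pts*16).astype(np.int32)],True,c,1,shift=4,lineType=cv2.LINE_AA)
s=read_state(); m=R.from_rotvec(s["orientation"]).as_matrix()
for sy in(-1,1): # pad inner-face rectangle from width
    q=[np.array(s["tool_pos"])+m@[x,sy*s["width"]/2,z] for x,z in((-.01,.017),(.01,.017),(.01,-.021),(-.01,-.021))]
    pts=np.array([proj("wrist",v) for v in q]); cv2.polylines(im,[np.round(pts*16).astype(np.int32)],True,(0,255,255),1,shift=4,lineType=cv2.LINE_AA)
cv2.imwrite("pics/w2b.png",cv2.resize(im[230:400,230:420],None,fx=3.4,fy=3.4,interpolation=cv2.INTER_CUBIC))
```

```text
(no output)
```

View pics/w2b.png

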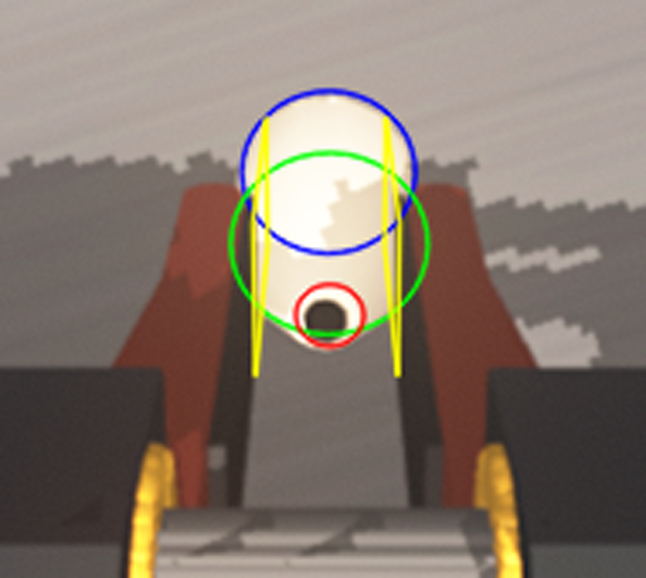

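The overlay confirms the nozzle is centred between the fingers, with width less than the skirt. I test with a 10 mm lift.

>>> step_arm(commands=[[0, 0, 0, 0, 0, -0.003, 0], [0, 0, 0, 0, 0, -0.003, 0], [0, 0, 0, 0, 0, -0.004, 0], [0, 0, 0, 0, 0, 0, 0]])

```text
time_s: 5.22
tool_pos: [0.4545, -0.1165, 0.0328]
orientation: [3.107, -0.462, 0.001]
ft_force: [-0.3, -0.8, -0.1]
width: 0.0171
grasp_force: 27.2
```

Run:
```python
from h import *
s=read_state(); print(s["width"],s["grasp_force"],s["tool_pos"])
im=snap("wrist","w3.png"); cv2.imwrite("pics/w3c.png",cv2.resize(im[230:400,230:420,::-1],None,fx=3.4,fy=3.4,interpolation=cv2.INTER_CUBIC))
```

```text
0.01709056609534542 27.24125080541853 [ 0.45449055 -0.11653391  0.03277239]
```

View pics/w3c.png

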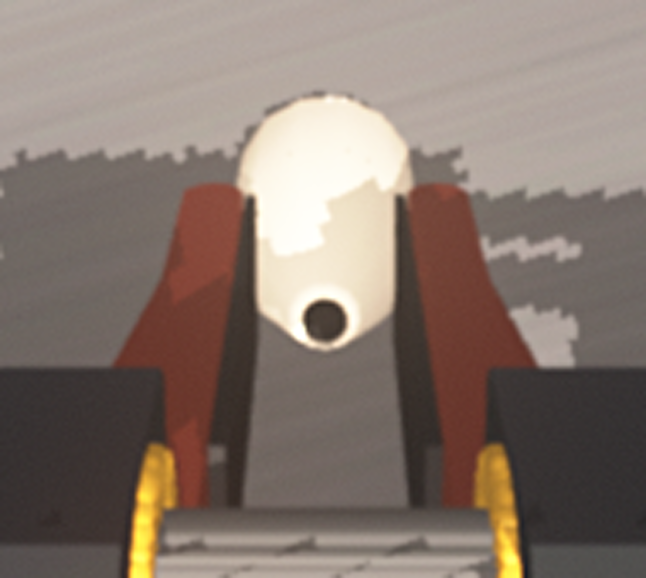

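The nozzle rises with the gripper and keeps its place in the image, so it is held. Next I carry it to tray2's near compartment.

>>> step_arm(commands=[[0, 0, 0, 0, 0, -0.037, 0], [0, 0, 0, 0, 0, -0.04, 0], [0, 0, 0, 0, 0, -0.03, 0], [0, 0, 0, 0, 0, 0, 0]])

```text
time_s: 5.6
tool_pos: [0.458, -0.1171, 0.1445]
orientation: [3.107, -0.462, 0.015]
ft_force: [-0.4, 0.0, -0.6]
width: 0.0172
grasp_force: 27.2
```

```bash
python3 go.py .4773 -.3157 .14 -.295
```

```text
t 5.6 p [ 0.458  -0.1171  0.1445] yaw -0.295 tiltfix [-0.001 -0.01   0.   ] w 0.0172 q7 -1.79
 turn z -0.000 = 1 x -0.0003;  shift [0.0763 0.1844 0.0045] = 5 x [0.0153 0.0369 0.0009]
```

>>> step_arm(commands=[[0, 0, 0, 0.015, 0.037, 0, 0], [0, 0, 0, 0.015, 0.037, 0, 0], [0, 0, 0, 0.015, 0.037, 0, 0], [0, 0, 0, 0.015, 0.037, 0, 0], [0, 0, 0, 0.015, 0.036, 0, 0], [0, 0, 0, 0, 0, 0, 0], [0, 0, 0, 0, 0, 0, 0]])

```text
time_s: 6.18
tool_pos: [0.4714, -0.3166, 0.138]
orientation: [3.106, -0.469, -0.002]
ft_force: [0.5, 0.6, -0.2]
width: 0.0171
grasp_force: 27.2
```

Run:
```python
from fit import *
from go import go
camera("wrist")
for d in outline_of("wrist","tray2")[:2]: print(d["score"],d["box"])
fit("tray2",(.5127,-.3265,-.295),("wrist",))
go(.4773,-.3157,.0275,-.295)
```

```text
0.88 [241.0, 60.0, 406.2, 276.3]
tray2 (array([ 0.5116, -0.3227, -0.3001]), np.float64(0.009))
t 6.33 p [ 0.4724 -0.3125  0.1385] yaw -0.293 tiltfix [-0.001  0.001 -0.   ] w 0.0173 q7 -1.41
 turn z 0.002 = 1 x 0.0019;  shift [0.0056 0.0017 0.111 ] = 3 x [0.0019 0.0006 0.037 ]
```

>>> step_arm(commands=[[0, 0, 0, 0.004, 0.001, 0.03, 0], [0, 0, 0, 0, 0, 0.035, 0], [0, 0, 0, 0, 0, 0.025, 0], [0, 0, 0, 0, 0, 0.015, 0], [0, 0, 0, 0, 0, 0.006, 0], [0, 0, 0, 0, 0, 0, 0], [0, 0, 0, 0, 0, 0, 0], [0, 0, 0, 0, 0, 0, 0.5], [0, 0, 0, 0, 0, 0, 0.5], [0, 0, 0, 0, 0, 0, 0.5], [0, 0, 0, 0, 0, 0, 0.5]])

```text
time_s: 7.25
tool_pos: [0.4763, -0.3165, 0.0286]
orientation: [3.107, -0.461, 0.001]
ft_force: [-0.1, 0.2, -0.2]
width: 0.0409
grasp_force: 0.0
```

```bash
python3 go.py .552 -.2 .2 -.825
```

```text
t 7.25 p [ 0.4763 -0.3165  0.0286] yaw -0.295 tiltfix [ 0.    -0.001 -0.   ] w 0.0409 q7 -1.42
 turn z 0.530 = 5 x 0.1060;  shift [-0.0342 -0.1347 -0.1714] = 6 x [-0.0057 -0.0224 -0.0286]
```

>>> step_arm(commands=[[0, 0, 0, 0, 0, -0.02, 0.5], [0, 0, 0, 0, 0, -0.04, 0.6], [0, 0, 0, 0, 0, -0.04, 0.7], [0, 0, 0, 0, 0, -0.04, 0.77], [0, 0, 0, 0, 0, -0.03, 0.77], [0, 0, 0.102, 0, 0, 0, 0.77], [0, 0, 0.102, 0, 0, 0, 0.77], [0, 0, 0.102, 0, 0, 0, 0.77], [0, 0, 0.102, 0, 0, 0, 0.77], [0, 0, 0.102, 0, 0, 0, 0.77]])

```text
time_s: 8.08
tool_pos: [0.476, -0.3165, 0.1984]
orientation: [-2.887, 1.238, -0.001]
ft_force: [-0.2, -0.7, -0.4]
width: 0.0677
grasp_force: 0.0
```

Run:
```python
from fit import *
from go import go
snap("wrist","w4.png"); fit("nozzle_small",(.4765,-.315),("wrist",)); go(.549,-.0955,.2,-.806)
```

```text
nozzle_small (array([ 0.4752, -0.3145,  0.186 ]), np.float64(0.069))
t 8.18 p [ 0.4759 -0.3164  0.1983] yaw -0.806 tiltfix [ 0. -0. -0.] w 0.0676 q7 -1.88
 turn z -0.000 = 1 x -0.0001;  shift [-0.1088 -0.2057 -0.0017] = 6 x [-0.0181 -0.0343 -0.0003]
```

>>> step_arm(commands=[[0, 0, 0, -0.018, -0.034, 0, 0.77], [0, 0, 0, -0.018, -0.034, 0, 0.77], [0, 0, 0, -0.018, -0.034, 0, 0.77], [0, 0, 0, -0.018, -0.034, 0, 0.77], [0, 0, 0, -0.018, -0.034, 0, 0.77], [0, 0, 0, -0.018, -0.034, 0, 0.77], [0, 0, 0, 0, 0, 0, 0.77], [0, 0, 0, 0, 0, 0, 0.77]])

```text
time_s: 8.85
tool_pos: [0.5489, -0.0942, 0.1982]
orientation: [-2.895, 1.218, 0.0]
ft_force: [-0.6, -0.9, 0.6]
width: 0.0675
grasp_force: 0.0
```

Run:
```python
from fit import *
from go import go
camera("wrist"); p=fit("cutter_square",(.549,-.0955,.765),("wrist",)); go(p[0],p[1],.027,p[2]-np.pi/2)
fit("cutter_round",(.554,-.003),("wrist",)); fit("nozzle_large",(.662,-.115),("wrist",))
```

```text
cutter_square (array([ 0.547 , -0.1004,  0.7615]), np.float64(0.028))
t 8.95 p [ 0.5479 -0.0981  0.1981] yaw -0.804 tiltfix [ 0.001 -0.    -0.   ] w 0.0675 q7 -2.33
 turn z 0.006 = 1 x 0.0056;  shift [0.001  0.0022 0.1711] = 5 x [0.0002 0.0004 0.0342]
cutter_round (array([ 0.5493, -0.0085,  0.1967]), np.float64(0.103))
nozzle_large (array([ 0.6632, -0.1206,  0.1733]), np.float64(0.019))
```

>>> step_arm(commands=[[0, 0, 0.006, 0, 0, 0.04, 0.77], [0, 0, 0, 0, 0, 0.04, 0.77], [0, 0, 0, 0, 0, 0.04, 0.77], [0, 0, 0, 0, 0, 0.03, 0.77], [0, 0, 0, 0, 0, 0.015, 0.77], [0, 0, 0, 0, 0, 0.006, 0.77], [0, 0, 0, 0, 0, 0, 0.77], [0, 0, 0, 0, 0, 0, 0], [0, 0, 0, 0, 0, 0, 0], [0, 0, 0, 0, 0, 0, 0], [0, 0, 0, 0, 0, 0, 0], [0, 0, 0, 0, 0, 0, 0]])

```text
time_s: 10.05
tool_pos: [0.5489, -0.0973, 0.0281]
orientation: [-2.886, 1.239, -0.003]
ft_force: [-0.1, -0.2, -0.4]
width: 0.0377
grasp_force: 0.0
```

>>> step_arm(commands=[[0, 0, 0, 0, 0, 0, 0], [0, 0, 0, 0, 0, -0.003, 0], [0, 0, 0, 0, 0, -0.005, 0], [0, 0, 0, 0, 0, 0, 0]])

```text
time_s: 10.38
tool_pos: [0.5489, -0.0973, 0.0362]
orientation: [-2.886, 1.239, -0.002]
ft_force: [0.1, -0.4, -0.5]
width: 0.0106
grasp_force: 0.0
```

Run:
```python
from fit import *
from go import go
snap("wrist","w5.png"); go(.547,-.336,.16,-.297)
```

```text
t 10.43 p [ 0.5488 -0.0973  0.0359] yaw -0.811 tiltfix [-0.001 -0.001  0.   ] w 0.0076 q7 -2.36
 turn z -0.514 = 5 x -0.1028;  shift [ 0.0681  0.2288 -0.1241] = 7 x [ 0.0097  0.0327 -0.0177]
```

View pics/w5.png

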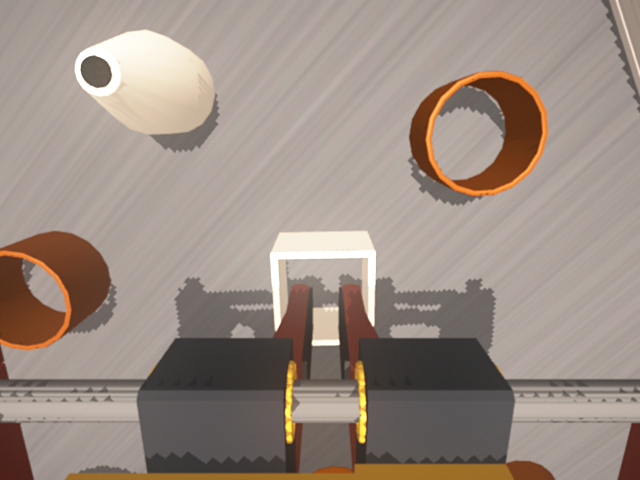

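The fingers closed above the square cutter: tips at (302,288) and (352,288), inside the frame's outline but over its top edge. So the real fingertips stand higher than stated. I measure the tip height from the picture.

Run:
```python
from h import *
s=read_state(); m=R.from_rotvec(s["orientation"]).as_matrix(); p=np.array(s["tool_pos"]); print(p,s["width"])
for z in (.017,.01,0,-.01,-.015,-.02,-.03): print(z,[proj("wrist",p+m@[x,y,z]).round(0).tolist() for x,y in((.01,.005),(.01,.0185),(-.01,.005))])
from fit import *
fit("cutter_square",(.548,-.097,.762),("wrist",))
```

```text
[ 0.54881616 -0.09729636  0.03588075] 0.007556704073926189
0.017 [[335.0, 264.0], [362.0, 264.0], [334.0, 302.0]]
0.01 [[335.0, 269.0], [364.0, 269.0], [335.0, 308.0]]
0 [[336.0, 277.0], [366.0, 277.0], [335.0, 317.0]]
-0.01 [[336.0, 285.0], [368.0, 285.0], [336.0, 328.0]]
-0.015 [[336.0, 290.0], [369.0, 290.0], [336.0, 333.0]]
-0.02 [[337.0, 294.0], [370.0, 294.0], [336.0, 339.0]]
-0.03 [[337.0, 305.0], [373.0, 305.0], [337.0, 352.0]]
cutter_square (array([ 0.5482, -0.0963,  0.7715]), np.float64(0.072))
```

Both the picture and the contact on the cone put the tips about 12 mm behind the reported TCP, not 17 mm ahead. I open, then go down in stages and watch the force.

>>> step_arm(commands=[[0, 0, 0, 0, 0, 0, 0.77], [0, 0, 0, 0, 0, 0, 0.77], [0, 0, 0, 0, 0, 0, 0.77], [0, 0, 0, 0, 0, 0, 0.77], [0, 0, 0, 0, 0, 0, 0.77], [0, 0, 0, 0, 0, 0, 0.77], [0, 0, 0, 0, 0, 0, 0.77], [0, 0, 0, 0, 0, 0, 0.77], [0, 0, 0, 0, 0, 0, 0.77], [0, 0, 0, 0, 0, 0.01, 0.77], [0, 0, 0, 0, 0, 0.008, 0.77], [0, 0, 0, 0, 0, 0, 0.77]])

```text
time_s: 11.48
tool_pos: [0.5468, -0.0971, 0.0151]
orientation: [2.886, -1.239, -0.005]
ft_force: [0.4, 0.6, -0.5]
width: 0.0676
grasp_force: 0.0
```

>>> step_arm(commands=[[0, 0, 0, 0, 0, 0.004, 0.77], [0, 0, 0, 0, 0, 0.004, 0.77], [0, 0, 0, 0, 0, 0.003, 0.77], [0, 0, 0, 0, 0, 0, 0.77]])

```text
time_s: 11.82
tool_pos: [0.5478, -0.0972, 0.0055]
orientation: [2.887, -1.239, -0.001]
ft_force: [-0.2, 0.1, 0.0]
width: 0.0676
grasp_force: 0.0
```

>>> step_arm(commands=[[0, 0, 0, 0, 0, 0.003, 0.77], [0, 0, 0, 0, 0, 0.002, 0.77], [0, 0, 0, 0, 0, 0, 0], [0, 0, 0, 0, 0, 0, 0], [0, 0, 0, 0, 0, 0, 0], [0, 0, 0, 0, 0, 0, 0], [0, 0, 0, 0, 0, 0, 0], [0, 0, 0, 0, 0, 0, 0]])

```text
time_s: 12.48
tool_pos: [0.5484, -0.0972, 0.0013]
orientation: [-2.887, 1.239, -0.0]
ft_force: [-0.3, -0.5, -0.2]
width: 0.0458
grasp_force: 29.9
```

Width is 45.8 mm at 30 N, so the square cutter is gripped properly. I lift it and turn it to tray2's direction.

>>> step_arm(commands=[[0, 0, 0, 0, 0, -0.01, 0], [0, 0, 0, 0, 0, -0.03, 0], [0, 0, 0, 0, 0, -0.04, 0], [0, 0, 0, 0, 0, -0.04, 0], [0, 0, -0.1, 0, 0, 0, 0], [0, 0, -0.1, 0, 0, 0, 0], [0, 0, -0.1, 0, 0, 0, 0], [0, 0, -0.1, 0, 0, 0, 0], [0, 0, -0.109, 0, 0, 0, 0], [0, 0, 0, 0, 0, 0, 0]])

```text
time_s: 13.32
tool_pos: [0.5482, -0.0974, 0.1219]
orientation: [-3.107, 0.467, -0.001]
ft_force: [-0.2, -0.6, -0.7]
width: 0.0461
grasp_force: 29.9
```

```bash
python3 go.py .547 -.336 .12 -.297
```

```text
t 13.32 p [ 0.5482 -0.0974  0.1219] yaw -0.298 tiltfix [-0.    -0.001  0.   ] w 0.0461 q7 -1.89
 turn z -0.001 = 1 x -0.0014;  shift [0.0687 0.2285 0.0019] = 6 x [0.0114 0.0381 0.0003]
```

>>> step_arm(commands=[[0, 0, 0, 0.011, 0.038, 0, 0], [0, 0, 0, 0.011, 0.038, 0, 0], [0, 0, 0, 0.012, 0.038, 0, 0], [0, 0, 0, 0.012, 0.038, 0, 0], [0, 0, 0, 0.012, 0.038, 0, 0], [0, 0, 0, 0.011, 0.038, 0, 0], [0, 0, 0, 0, 0, 0, 0], [0, 0, 0, 0, 0, 0, 0], [0, 0, 0, 0, 0, 0, 0]])

```text
time_s: 14.07
tool_pos: [0.5463, -0.3347, 0.1212]
orientation: [-3.105, 0.476, 0.0]
ft_force: [-0.4, -0.1, 0.5]
width: 0.046
grasp_force: 29.9
```

```bash
python3 go.py .547 -.336 .006 -.297
```

```text
t 14.07 p [ 0.5463 -0.3347  0.1212] yaw -0.304 tiltfix [-0.001  0.    -0.   ] w 0.046 q7 -1.48
 turn z -0.007 = 1 x -0.0071;  shift [0.0011 0.001  0.1152] = 3 x [0.0004 0.0003 0.0384]
```

>>> step_arm(commands=[[0, 0, 0, 0.001, 0.001, 0.03, 0], [0, 0, 0, 0, 0, 0.035, 0], [0, 0, 0, 0, 0, 0.025, 0], [0, 0, 0, 0, 0, 0.015, 0], [0, 0, 0, 0, 0, 0.006, 0], [0, 0, 0, 0, 0, 0.003, 0], [0, 0, 0, 0, 0, 0, 0], [0, 0, 0, 0, 0, 0, 0.65], [0, 0, 0, 0, 0, 0, 0.65], [0, 0, 0, 0, 0, 0, 0.65], [0, 0, 0, 0, 0, 0, 0.65]])

```text
time_s: 14.98
tool_pos: [0.5475, -0.337, 0.0081]
orientation: [3.105, -0.473, 0.002]
ft_force: [0.2, 0.2, 0.4]
width: 0.0565
grasp_force: 0.0
```

>>> step_arm(commands=[[0, 0, 0, 0, 0, -0.01, 0.65], [0, 0, 0, 0, 0, -0.03, 0.65], [0, 0, 0, 0, 0, -0.04, 0.65], [0, 0, 0, 0, 0, -0.04, 0.65], [0, 0, 0, 0, 0, -0.04, 0.65], [0, 0, 0, 0, 0, -0.03, 0.65], [0, 0, 0, 0, 0, 0, 0.65]])

```text
time_s: 15.57
tool_pos: [0.5506, -0.3387, 0.2061]
orientation: [3.101, -0.473, 0.019]
ft_force: [1.0, -1.0, 0.7]
width: 0.0572
grasp_force: 0.0
```

Run:
```python
from fit import *
from go import go
camera("wrist"); fit("cutter_square",(.547,-.336,-.3),("wrist",)); go(.663,-.117,.2,.298)
```

```text
cutter_square (array([ 0.5427, -0.3337, -0.3153]), np.float64(0.011))
t 15.67 p [ 0.5477 -0.3372  0.1996] yaw -0.302 tiltfix [ 0.001 -0.004 -0.   ] w 0.0572 q7 -1.46
 turn z -0.600 = 6 x -0.1000;  shift [ 0.1749 -0.1766 -0.0004] = 7 x [ 0.025  -0.0252 -0.0001]
```

>>> step_arm(commands=[[0, 0, -0.1, 0, 0, 0, 0.7], [0, 0, -0.1, 0, 0, 0, 0.7], [0, 0, -0.1, 0, 0, 0, 0.7], [0, 0, -0.1, 0, 0, 0, 0.7], [0, 0, -0.1, 0, 0, 0, 0.7], [0, 0, -0.1, 0, 0, 0, 0.7]])

```text
time_s: 16.17
tool_pos: [0.5458, -0.3361, 0.1952]
orientation: [-3.103, -0.474, 0.004]
ft_force: [0.4, -0.5, -0.0]
width: 0.0616
grasp_force: 0.0
```

>>> step_arm(commands=[[0, 0, 0, 0.025, -0.025, 0, 0.7], [0, 0, 0, 0.025, -0.025, 0, 0.7], [0, 0, 0, 0.025, -0.025, 0, 0.7], [0, 0, 0, 0.025, -0.025, 0, 0.7], [0, 0, 0, 0.025, -0.025, 0, 0.7], [0, 0, 0, 0.025, -0.025, 0, 0.7], [0, 0, 0, 0.025, -0.025, 0, 0.7], [0, 0, 0, 0, 0, 0, 0.7], [0, 0, 0, 0, 0, 0, 0.7], [0, 0, 0, 0, 0, 0, 0.7]])

```text
time_s: 17.0
tool_pos: [0.6618, -0.1185, 0.1955]
orientation: [-3.107, -0.466, 0.005]
ft_force: [-0.1, 0.2, 0.2]
width: 0.0613
grasp_force: 0.0
```

Run:
```python
from fit import *
from go import go
camera("wrist"); p=fit("nozzle_large",(.663,-.117),("wrist",)); go(p[0],p[1],.001,.298)
```

```text
nozzle_large (array([ 0.6643, -0.1161,  0.172 ]), np.float64(0.043))
t 17.1 p [ 0.6618 -0.1201  0.1962] yaw 0.296 tiltfix [0.    0.002 0.   ] w 0.0616 q7 -1.31
 turn z -0.002 = 1 x -0.0024;  shift [ 0.0036 -0.0031  0.1952] = 5 x [ 0.0007 -0.0006  0.039 ]
```

>>> step_arm(commands=[[0, 0, 0, 0.003, -0.003, 0.03, 0.7], [0, 0, 0, 0, 0, 0.04, 0.7], [0, 0, 0, 0, 0, 0.04, 0.7], [0, 0, 0, 0, 0, 0.04, 0.7], [0, 0, 0, 0, 0, 0.025, 0.7], [0, 0, 0, 0, 0, 0.015, 0.7], [0, 0, 0, 0, 0, 0.007, 0.7], [0, 0, 0, 0, 0, 0, 0.7], [0, 0, 0, 0, 0, 0, 0]])

```text
time_s: 17.85
tool_pos: [0.6659, -0.1149, 0.0015]
orientation: [3.106, 0.465, 0.003]
ft_force: [0.4, 1.0, 0.3]
width: 0.0575
grasp_force: 0.0
```

>>> step_arm(commands=[[0, 0, 0, 0, 0, 0, 0], [0, 0, 0, 0, 0, 0, 0], [0, 0, 0, 0, 0, 0, 0], [0, 0, 0, 0, 0, 0, 0], [0, 0, 0, 0, 0, 0, 0]])

```text
time_s: 18.27
tool_pos: [0.6661, -0.1145, 0.0019]
orientation: [3.106, 0.466, 0.004]
ft_force: [-0.7, -0.6, 7.0]
width: 0.0394
grasp_force: 30.0
```

>>> step_arm(commands=[[0, 0, 0, 0, 0, -0.005, 0], [0, 0, 0, 0, 0, -0.02, 0], [0, 0, 0, 0, 0, -0.035, 0], [0, 0, 0, 0, 0, -0.04, 0], [0, 0, 0, 0, 0, -0.025, 0], [0, 0, 0, 0, 0, 0, 0], [0, 0, 0, 0, 0, 0, 0]])

```text
time_s: 18.85
tool_pos: [0.666, -0.1143, 0.1274]
orientation: [3.106, 0.466, 0.006]
ft_force: [-0.4, 0.4, -1.3]
width: 0.0393
grasp_force: 30.0
```

```bash
python3 go.py .5807 .3397 .12 .298
```

```text
t 18.85 p [ 0.666  -0.1143  0.1274] yaw 0.298 tiltfix [ 0.002 -0.003 -0.   ] w 0.0393 q7 -1.34
 turn z -0.000 = 1 x -0.0001;  shift [ 0.0518 -0.4591  0.0074] = 12 x [ 0.0043 -0.0383  0.0006]
```

>>> step_arm(commands=[[0, 0, 0, 0.004, -0.038, 0, 0], [0, 0, 0, 0.004, -0.038, 0, 0], [0, 0, 0, 0.004, -0.038, 0, 0], [0, 0, 0, 0.004, -0.038, 0, 0], [0, 0, 0, 0.004, -0.038, 0, 0], [0, 0, 0, 0.004, -0.038, 0, 0], [0, 0, 0, 0.005, -0.038, 0, 0], [0, 0, 0, 0.005, -0.038, 0, 0], [0, 0, 0, 0.005, -0.038, 0, 0], [0, 0, 0, 0.005, -0.038, 0, 0], [0, 0, 0, 0.004, -0.039, 0, 0], [0, 0, 0, 0.004, -0.04, 0, 0]])

```text
time_s: 19.85
tool_pos: [0.5782, 0.3403, 0.1231]
orientation: [3.105, 0.466, -0.005]
ft_force: [0.7, -0.6, -0.4]
width: 0.0393
grasp_force: 30.0
```

>>> step_arm(commands=[[0, 0, 0, 0, 0, 0, 0], [0, 0, 0, 0, 0, 0, 0], [0, 0, 0, 0, 0, 0, 0]])

```text
time_s: 20.1
tool_pos: [0.579, 0.3388, 0.1234]
orientation: [3.105, 0.467, -0.004]
ft_force: [-0.2, -0.3, 0.2]
width: 0.0396
grasp_force: 30.0
```

Run:
```python
from fit import *
from go import go
camera("wrist"); fit("tray3",(.51,.318,.298),("wrist",)); go(.5807,.3397,.0065,.298)
```

```text
tray3 wrist not foundTraceback (most recent call last):
  File "<stdin>", line 3, in <module>
  File "fit.py", line 30, in fit
    b=min((minimize(cost,[*x0[:2],y],args=(TT,),method="Nelder-Mead",options=dict(initial_simplex=np.array([[x0[0],x0[1],y]]*4)+np.vstack([np.zeros(3),np.diag([.015,.015,.3])]),xatol=1e-4,fatol=1e-4)) for y in ([x0[2]] if len(x0)>2 else [0])),key=lambda r:r.fun)
  File "fit.py", line 30, in <genexpr>
    b=min((minimize(cost,[*x0[:2],y],args=(TT,),method="Nelder-Mead",options=dict(initial_simplex=np.array([[x0[0],x0[1],y]]*4)+np.vstack([np.zeros(3),np.diag([.015,.015,.3])]),xatol=1e-4,fatol=1e-4)) for y in ([x0[2]] if len(x0)>2 else [0])),key=lambda r:r.fun)
           ~~~~~~~~^^^^^^^^^^^^^^^^^^^^^^^^^^^^^^^^^^^^^^^^^^^^^^^^^^^^^^^^^^^^^^^^^^^^^^^^^^^^^^^^^^^^^^^^^^^^^^^^^^^^^^^^^^^^^^^^^^^^^^^^^^^^^^^^^^^^^^^^^^^^^^^^^^^^^^^^^^^^^^^^^^^^^^^^^^^^^^^^^^^^^
    res = _minimize_neldermead(fun, x0, args, callback, bounds=bounds,
                               **options)
    fsim[k] = func(sim[k])
              ~~~~^^^^^^^^
    fx = function(np.copy(x), *(wrapper_args + args))
  File "fit.py", line 27, in cost
    return c/len(TT)
           ~^~~~~~~~
ZeroDivisionError: division by zero
```

Tray3 is partly hidden here, but the two fixed views agree on it to 3 mm, so I set the nozzle down.

>>> step_arm(commands=[[0, 0, 0, 0.001, 0, 0.03, 0], [0, 0, 0, 0, 0, 0.035, 0], [0, 0, 0, 0, 0, 0.027, 0], [0, 0, 0, 0, 0, 0.015, 0], [0, 0, 0, 0, 0, 0.006, 0], [0, 0, 0, 0, 0, 0.003, 0], [0, 0, 0, 0, 0, 0, 0], [0, 0, 0, 0, 0, 0, 0.6], [0, 0, 0, 0, 0, 0, 0.6], [0, 0, 0, 0, 0, 0, 0.6], [0, 0, 0, 0, 0, 0, 0.6]])

```text
time_s: 21.12
tool_pos: [0.5814, 0.3405, 0.0103]
orientation: [-3.106, -0.466, -0.003]
ft_force: [0.2, 0.3, -0.8]
width: 0.0527
grasp_force: 0.0
```

>>> step_arm(commands=[[0, 0, 0, 0, 0, -0.01, 0.6], [0, 0, 0, 0, 0, -0.03, 0.6], [0, 0, 0, 0, 0, -0.04, 0.6], [0, 0, 0, 0, 0, -0.04, 0.75], [0, 0, 0, 0, 0, -0.04, 0.75], [0, 0, 0, 0, 0, -0.03, 0.75], [0, 0, 0, 0, 0, 0, 0.75]])

```text
time_s: 21.7
tool_pos: [0.5839, 0.3428, 0.2084]
orientation: [-3.101, -0.465, -0.019]
ft_force: [-0.7, 0.3, 0.0]
width: 0.0658
grasp_force: 0.0
```

Run:
```python
from fit import *
from go import go
camera("wrist"); fit("nozzle_large",(.579,.339),("wrist",)); go(.553,-.005,.2,.298)
```

```text
nozzle_large (array([0.5773, 0.3372, 0.1225]), np.float64(0.063))
t 21.8 p [0.5814 0.3406 0.2016] yaw 0.298 tiltfix [-0.001 -0.004  0.   ] w 0.066 q7 -2.05
 turn z -0.000 = 1 x -0.0000;  shift [-0.1286  0.322   0.0016] = 9 x [-0.0143  0.0358  0.0002]
```

>>> step_arm(commands=[[0, 0, 0, -0.014, 0.036, 0, 0.75], [0, 0, 0, -0.014, 0.036, 0, 0.75], [0, 0, 0, -0.014, 0.036, 0, 0.75], [0, 0, 0, -0.014, 0.036, 0, 0.75], [0, 0, 0, -0.014, 0.036, 0, 0.75], [0, 0, 0, -0.014, 0.036, 0, 0.75], [0, 0, 0, -0.014, 0.036, 0, 0.75], [0, 0, 0, -0.015, 0.036, 0, 0.75], [0, 0, 0, -0.015, 0.034, 0, 0.75], [0, 0, 0, 0, 0, 0, 0.75], [0, 0, 0, 0, 0, 0, 0.75], [0, 0, 0, 0, 0, 0, 0.75]])

```text
time_s: 22.8
tool_pos: [0.5522, -0.0047, 0.1982]
orientation: [-3.106, -0.467, 0.003]
ft_force: [0.2, 1.7, -0.4]
width: 0.0659
grasp_force: 0.0
```

Run:
```python
from fit import *
from go import go
snap("wrist","w6.png"); p=fit("cutter_round",(.553,-.004),("wrist",)); go(p[0],p[1],.001,.298)
```

```text
cutter_round wrist not foundTraceback (most recent call last):
  File "<stdin>", line 3, in <module>
  File "fit.py", line 30, in fit
    b=min((minimize(cost,[*x0[:2],y],args=(TT,),method="Nelder-Mead",options=dict(initial_simplex=np.array([[x0[0],x0[1],y]]*4)+np.vstack([np.zeros(3),np.diag([.015,.015,.3])]),xatol=1e-4,fatol=1e-4)) for y in ([x0[2]] if len(x0)>2 else [0])),key=lambda r:r.fun)
  File "fit.py", line 30, in <genexpr>
    b=min((minimize(cost,[*x0[:2],y],args=(TT,),method="Nelder-Mead",options=dict(initial_simplex=np.array([[x0[0],x0[1],y]]*4)+np.vstack([np.zeros(3),np.diag([.015,.015,.3])]),xatol=1e-4,fatol=1e-4)) for y in ([x0[2]] if len(x0)>2 else [0])),key=lambda r:r.fun)
           ~~~~~~~~^^^^^^^^^^^^^^^^^^^^^^^^^^^^^^^^^^^^^^^^^^^^^^^^^^^^^^^^^^^^^^^^^^^^^^^^^^^^^^^^^^^^^^^^^^^^^^^^^^^^^^^^^^^^^^^^^^^^^^^^^^^^^^^^^^^^^^^^^^^^^^^^^^^^^^^^^^^^^^^^^^^^^^^^^^^^^^^^^^^^^
    res = _minimize_neldermead(fun, x0, args, callback, bounds=bounds,
                               **options)
    fsim[k] = func(sim[k])
              ~~~~^^^^^^^^
    fx = function(np.copy(x), *(wrapper_args + args))
  File "fit.py", line 27, in cost
    return c/len(TT)
           ~^~~~~~~~
ZeroDivisionError: division by zero
```

View pics/w6.png

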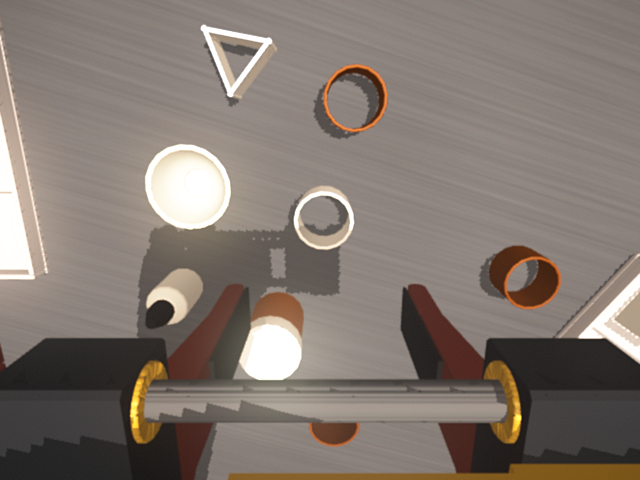

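The white ring's rim is centred at about (324,219), and both finger paths are clear of the ramekin at (188,187).

Run:
```python
from fit import *
from go import go
p=ray("wrist",(324,219),.036); print(p, [proj("wrist",p+np.array(d)).round(0) for d in((.025,0,0),(-.025,0,0),(0,.025,0),(0,-.025,0))]); go(p[0],p[1],.001,.298)
```

```text
[ 0.55198521 -0.00175862  0.036     ] [array([333., 191.]), array([315., 246.]), array([295., 210.]), array([352., 228.])]
t 22.9 p [ 0.5526 -0.0034  0.1986] yaw 0.301 tiltfix [-0.001  0.001 -0.   ] w 0.0659 q7 -1.47
 turn z 0.003 = 1 x 0.0028;  shift [-0.0002 -0.0017  0.1976] = 5 x [-0.     -0.0003  0.0395]
```

>>> step_arm(commands=[[0, 0, 0, 0, -0.001, 0.03, 0.75], [0, 0, 0, 0, 0, 0.04, 0.75], [0, 0, 0, 0, 0, 0.04, 0.75], [0, 0, 0, 0, 0, 0.04, 0.75], [0, 0, 0, 0, 0, 0.025, 0.75], [0, 0, 0, 0, 0, 0.015, 0.75], [0, 0, 0, 0, 0, 0.007, 0.75], [0, 0, 0, 0, 0, 0, 0.75], [0, 0, 0, 0, 0, 0, 0]])

```text
time_s: 23.65
tool_pos: [0.5531, -0.0033, 0.0025]
orientation: [-3.106, -0.469, -0.001]
ft_force: [-0.2, -0.1, 1.1]
width: 0.0619
grasp_force: 0.0
```

>>> step_arm(commands=[[0, 0, 0, 0, 0, 0, 0], [0, 0, 0, 0, 0, 0, 0], [0, 0, 0, 0, 0, 0, 0], [0, 0, 0, 0, 0, 0, 0]])

```text
time_s: 23.98
tool_pos: [0.5539, -0.0041, 0.0035]
orientation: [3.107, 0.466, 0.004]
ft_force: [0.5, 1.7, 6.7]
width: 0.0501
grasp_force: 30.0
```

>>> step_arm(commands=[[0, 0, 0, 0, 0, -0.005, 0], [0, 0, 0, 0, 0, -0.02, 0], [0, 0, 0, 0, 0, -0.035, 0], [0, 0, 0, 0, 0, -0.04, 0], [0, 0, 0, 0, 0, -0.025, 0], [0, 0, 0, 0, 0, 0, 0], [0, 0, 0, 0, 0, 0, 0]])

```text
time_s: 24.57
tool_pos: [0.5536, -0.0046, 0.129]
orientation: [3.106, 0.465, 0.006]
ft_force: [0.3, 0.0, -0.9]
width: 0.0499
grasp_force: 30.0
```

```bash
python3 go.py .4395 .2963 .125 .298
```

```text
t 24.57 p [ 0.5536 -0.0046  0.129 ] yaw 0.298 tiltfix [ 0.001 -0.003 -0.   ] w 0.0499 q7 -1.51
 turn z -0.000 = 1 x -0.0005;  shift [-0.0207 -0.3212  0.004 ] = 9 x [-0.0023 -0.0357  0.0004]
```

>>> step_arm(commands=[[0, 0, 0, -0.002, -0.036, 0, 0], [0, 0, 0, -0.002, -0.036, 0, 0], [0, 0, 0, -0.002, -0.036, 0, 0], [0, 0, 0, -0.002, -0.036, 0, 0], [0, 0, 0, -0.002, -0.036, 0, 0], [0, 0, 0, -0.002, -0.036, 0, 0], [0, 0, 0, -0.003, -0.036, 0, 0], [0, 0, 0, -0.003, -0.036, 0, 0], [0, 0, 0, -0.003, -0.033, 0, 0], [0, 0, 0, 0, 0, 0, 0], [0, 0, 0, 0, 0, 0, 0], [0, 0, 0, 0, 0, 0, 0]])

```text
time_s: 25.57
tool_pos: [0.4378, 0.295, 0.1258]
orientation: [3.105, 0.466, -0.004]
ft_force: [1.4, -0.3, -1.0]
width: 0.0502
grasp_force: 30.0
```

Run:
```python
from fit import *
from go import go
snap("wrist","w7.png"); go(.4395,.2963,.008,.298)
```

```text
t 25.62 p [0.4384 0.2944 0.1261] yaw 0.296 tiltfix [0.002 0.002 0.   ] w 0.0499 q7 -2.16
 turn z -0.002 = 1 x -0.0017;  shift [ 0.0016 -0.0015  0.1181] = 3 x [ 0.0005 -0.0005  0.0394]
```

View pics/w7.png

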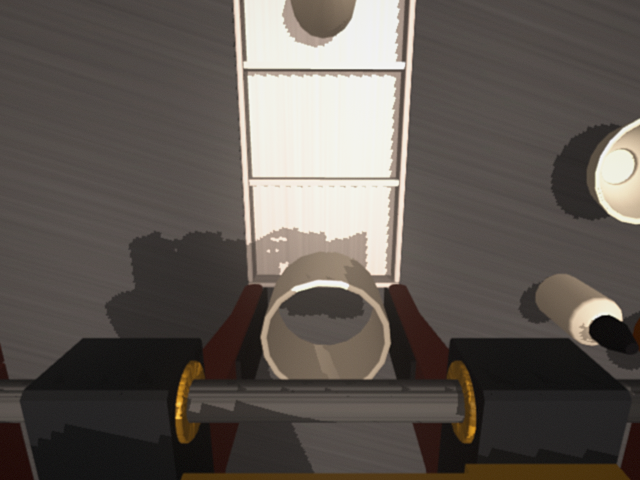

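The ring is held level over tray3's near compartment. The tray's near edge is at row 283, its dividers at rows 183 and 67, and the nozzle stands in the far compartment. I check the edge against the tray fit.

Run:
```python
from h import *
w=.298;c=np.array([.51,.318])
for a,px in((-.113,(324,286)),(-.037,(323,182)),(.037,(323,67))): print(ray("wrist",px,.022)[:2].round(4), (c+a*np.array([np.cos(w),np.sin(w)])).round(4))
```

```text
[0.4026 0.2849] [0.402  0.2848]
[0.4747 0.3074] [0.4746 0.3071]
[0.5434 0.3282] [0.5454 0.3289]
```

>>> step_arm(commands=[[0, 0, 0, 0.001, -0.001, 0.03, 0], [0, 0, 0, 0, 0, 0.035, 0], [0, 0, 0, 0, 0, 0.027, 0], [0, 0, 0, 0, 0, 0.016, 0], [0, 0, 0, 0, 0, 0.006, 0], [0, 0, 0, 0, 0, 0.004, 0], [0, 0, 0, 0, 0, 0, 0], [0, 0, 0, 0, 0, 0, 0.69], [0, 0, 0, 0, 0, 0, 0.69], [0, 0, 0, 0, 0, 0, 0.69], [0, 0, 0, 0, 0, 0, 0.69]])

```text
time_s: 26.53
tool_pos: [0.4396, 0.2979, 0.01]
orientation: [-3.106, -0.466, -0.002]
ft_force: [0.3, 0.7, -0.1]
width: 0.0606
grasp_force: 0.0
```

>>> step_arm(commands=[[0, 0, 0, 0, 0, -0.01, 0.69], [0, 0, 0, 0, 0, -0.03, 0.69], [0, 0, 0, 0, 0, -0.04, 0.69], [0, 0, 0, 0, 0, -0.04, 0.69], [0, 0, 0, 0, 0, -0.04, 0.69], [0, 0, 0, 0, 0, -0.03, 0.69], [0, 0, 0, 0, 0, 0, 0.65]])

```text
time_s: 27.12
tool_pos: [0.4418, 0.3003, 0.2068]
orientation: [-3.101, -0.466, -0.017]
ft_force: [0.4, 0.0, -0.2]
width: 0.058
grasp_force: 0.0
```

```bash
python3 go.py .442 .1045 .2 .298
```

```text
t 27.12 p [0.4418 0.3003 0.2068] yaw 0.298 tiltfix [-0.004 -0.011  0.   ] w 0.058 q7 -2.11
 turn z 0.000 = 1 x 0.0001;  shift [-0.0573  0.1872  0.0068] = 5 x [-0.0115  0.0374  0.0014]
```

>>> step_arm(commands=[[0, 0, 0, -0.011, 0.037, 0, 0.65], [0, 0, 0, -0.011, 0.037, 0, 0.65], [0, 0, 0, -0.011, 0.037, 0, 0.65], [0, 0, 0, -0.011, 0.037, 0, 0.65], [0, 0, 0, -0.011, 0.037, 0, 0.65], [0, 0, 0, 0, 0, 0, 0.65], [0, 0, 0, 0, 0, 0, 0.65], [0, 0, 0, 0, 0, 0, 0.65]])

```text
time_s: 27.78
tool_pos: [0.4407, 0.1052, 0.1996]
orientation: [-3.106, -0.466, -0.001]
ft_force: [-0.3, -0.2, 0.3]
width: 0.0571
grasp_force: 0.0
```

Run:
```python
from fit import *
from go import go
snap("wrist","w8.png"); p=fit("bottle",(.442,.1045),("wrist",)); go(p[0],p[1],.005,.298)
```

```text
bottle (array([0.4409, 0.106 , 0.0839]), np.float64(0.04))
t 27.88 p [0.4407 0.1062 0.1994] yaw 0.3 tiltfix [-0.001 -0.     0.   ] w 0.0568 q7 -1.7
 turn z 0.002 = 1 x 0.0025;  shift [0.0002 0.0002 0.1944] = 5 x [0.     0.     0.0389]
```

View pics/w8.png

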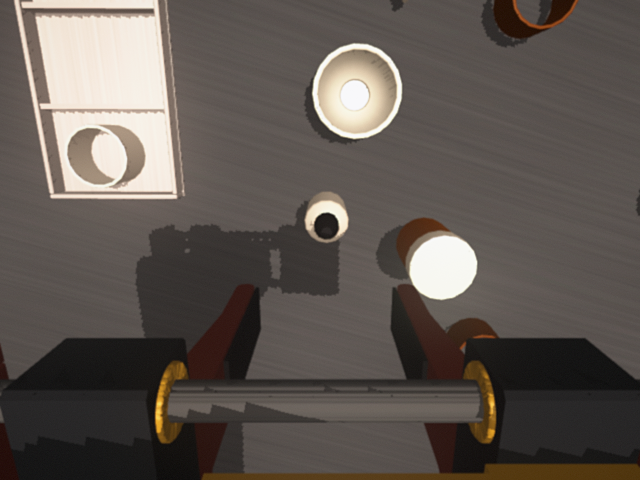

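The bottle at (327,217) is centred between the fingers, clear of the jar at (443,267), and the round cutter stands in tray3's near compartment. I go down.

>>> step_arm(commands=[[0, 0, 0, 0, 0, 0.03, 0.62], [0, 0, 0, 0, 0, 0.04, 0.62], [0, 0, 0, 0, 0, 0.04, 0.62], [0, 0, 0, 0, 0, 0.035, 0.62], [0, 0, 0, 0, 0, 0.025, 0.62], [0, 0, 0, 0, 0, 0.015, 0.62], [0, 0, 0, 0, 0, 0.009, 0.62], [0, 0, 0, 0, 0, 0, 0.62], [0, 0, 0, 0, 0, 0, 0]])

```text
time_s: 28.63
tool_pos: [0.4409, 0.1055, 0.0053]
orientation: [-3.106, -0.469, 0.0]
ft_force: [-0.6, 0.3, -0.4]
width: 0.0504
grasp_force: 0.0
```

>>> step_arm(commands=[[0, 0, 0, 0, 0, 0, 0], [0, 0, 0, 0, 0, 0, 0], [0, 0, 0, 0, 0, 0, 0], [0, 0, 0, 0, 0, 0, 0], [0, 0, 0, 0, 0, 0, 0]])

```text
time_s: 29.05
tool_pos: [0.4417, 0.105, 0.0062]
orientation: [-3.106, -0.466, -0.004]
ft_force: [0.4, 0.4, 7.8]
width: 0.0351
grasp_force: 30.0
```

>>> step_arm(commands=[[0, 0, 0, 0, 0, -0.005, 0], [0, 0, 0, 0, 0, -0.02, 0], [0, 0, 0, 0, 0, -0.035, 0], [0, 0, 0, 0, 0, -0.04, 0], [0, 0, 0, 0, 0, -0.025, 0], [0, 0, 0, 0, 0, 0, 0], [0, 0, 0, 0, 0, 0, 0]])

```text
time_s: 29.63
tool_pos: [0.4417, 0.1046, 0.1317]
orientation: [-3.107, -0.465, -0.006]
ft_force: [0.5, 0.0, -1.8]
width: 0.0355
grasp_force: 30.0
```

```bash
python3 go.py .5095 .3178 .13 .298
```

```text
t 29.63 p [0.4417 0.1046 0.1317] yaw 0.297 tiltfix [ 0.001 -0.004 -0.   ] w 0.0355 q7 -1.75
 turn z -0.001 = 1 x -0.0006;  shift [ 0.1274 -0.1839  0.0017] = 6 x [ 0.0212 -0.0307  0.0003]
```

>>> step_arm(commands=[[0, 0, 0, 0.021, -0.031, 0, 0], [0, 0, 0, 0.021, -0.031, 0, 0], [0, 0, 0, 0.021, -0.031, 0, 0], [0, 0, 0, 0.021, -0.031, 0, 0], [0, 0, 0, 0.021, -0.031, 0, 0], [0, 0, 0, 0.022, -0.029, 0, 0], [0, 0, 0, 0, 0, 0, 0], [0, 0, 0, 0, 0, 0, 0], [0, 0, 0, 0, 0, 0, 0], [0, 0, 0, 0, 0, 0, 0]])

```text
time_s: 30.47
tool_pos: [0.5075, 0.3156, 0.1289]
orientation: [3.105, 0.464, -0.003]
ft_force: [0.2, -0.4, -0.6]
width: 0.0355
grasp_force: 30.0
```

```bash
python3 go.py .5095 .3178 .0115 .298
```

```text
t 30.47 p [0.5075 0.3156 0.1289] yaw 0.297 tiltfix [0.002 0.002 0.   ] w 0.0355 q7 -2.11
 turn z -0.001 = 1 x -0.0015;  shift [ 0.0025 -0.0016  0.1174] = 3 x [ 0.0008 -0.0005  0.0391]
```

>>> step_arm(commands=[[0, 0, 0, 0.002, -0.001, 0.03, 0], [0, 0, 0, 0, 0, 0.035, 0], [0, 0, 0, 0, 0, 0.027, 0], [0, 0, 0, 0, 0, 0.016, 0], [0, 0, 0, 0, 0, 0.006, 0], [0, 0, 0, 0, 0, 0.004, 0], [0, 0, 0, 0, 0, 0, 0], [0, 0, 0, 0, 0, 0, 0.6], [0, 0, 0, 0, 0, 0, 0.6], [0, 0, 0, 0, 0, 0, 0.6], [0, 0, 0, 0, 0, 0, 0.6]])

```text
time_s: 31.38
tool_pos: [0.5103, 0.3197, 0.0131]
orientation: [-3.106, -0.466, -0.002]
ft_force: [0.0, 0.6, -0.1]
width: 0.0523
grasp_force: 0.0
```

>>> step_arm(commands=[[0, 0, 0, 0, 0, -0.01, 0.6], [0, 0, 0, 0, 0, -0.03, 0.6], [0, 0, 0, 0, 0, -0.04, 0.6], [0, 0, 0, 0, 0, -0.04, 0.6], [0, 0, 0, 0, 0, -0.04, 0.6], [0, 0, 0, 0, 0, -0.03, 0.6], [0, 0, 0, 0, 0.04, 0, 0.6], [0, 0, 0, 0, 0.04, 0, 0.6], [0, 0, 0, 0, 0.04, 0, 0.6], [0, 0, 0, 0, 0.04, 0, 0.6], [0, 0, 0, 0, 0, 0, 0.6], [0, 0, 0, 0, 0, 0, 0.6]])

```text
time_s: 32.38
tool_pos: [0.5576, 0.1631, 0.203]
orientation: [3.107, 0.457, 0.001]
ft_force: [-0.6, 1.3, -0.2]
width: 0.0525
grasp_force: 0.0
```

Run:
```python
from h import *
snap("scene","s9.png"); snap("top","t9.png"); s=read_state(); print(s["time_s"],s["tool_pos"])
```

```text
32.4833 [0.55642242 0.16738001 0.2029067 ]
```

View pics/s9.png

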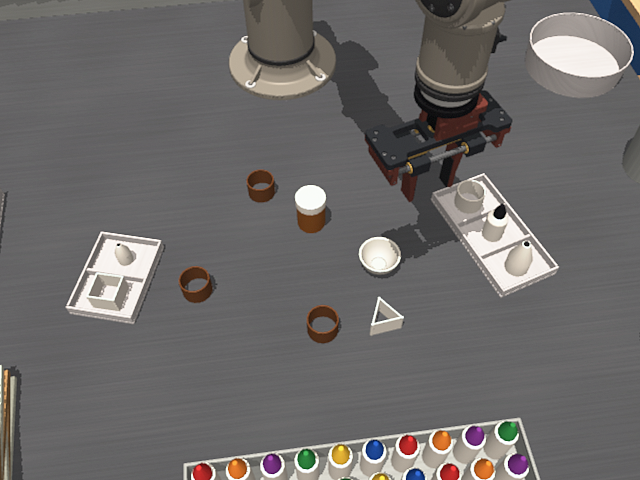

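View pics/t9.png

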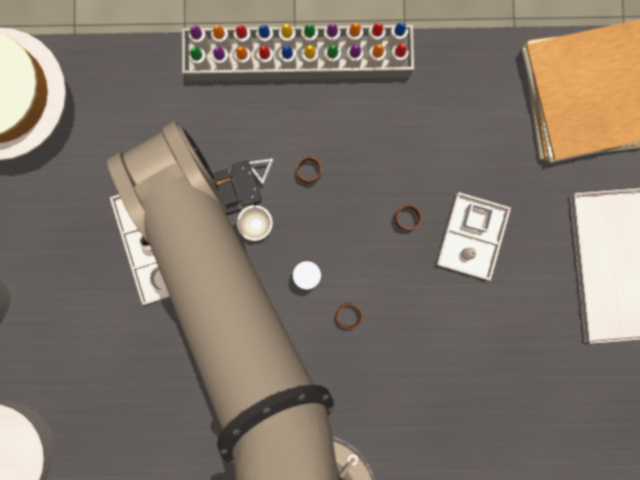

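Everything stands upright in its place: tray2 holds the small nozzle (122,253) and the square cutter (107,290), and tray3 holds the ring (470,193), bottle (496,222) and large nozzle (520,258). Jar, ramekin and triangle are unmoved and the arm touches nothing, so I hand in.

```bash
python3 -c "
from cell import *
print(sign_off())"
```

```text
the job is handed in; nothing more can be done
None
```

Both kits are made up and the job is handed in after about 33 s of the 120 s: in the last pictures all five things stand upright in their compartments and the jar, ramekin and triangular cutter look unmoved, but the hand-in gave no verdict.

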